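# Clamp the tin floatplane in the repair jig

## Task

Without grasping or lifting anything, first push the tin floatplane along the channel of its jig with a fingertip until the nose of its float is against the stop. Then flip the toggle clamp's handle over past centre so that it snaps to its other position and the pad holds the plane down by the wing, and draw the hand away. Leave the duck, the hand vise and the rule block where they are.

Things in the scene. Friction and masses are not known exactly. Their poses are not given: they have to be found in the camera images.
- jig: Fixed plywood board 270 x 250 x 12 mm flat on the bench, yaw -0.3 to 0.45. Origin on the bench surface; its x is the way the plane is pushed (away from the robot), y left, z up; mm from here: board x -160..110, y -100..150. Channel along x at y 0, 32 wide, between rails 12 wide with tops at z 20, x -150..55. Steel clamp bracket at x -7..43, y 72..128, up to z 98.
- stop (a point): Middle of the near face of the dark steel stop block at the far end of the channel, 9 mm above the board: jig x 55, y 0, z 21 mm. Block 18 x 56 mm, top at jig z 30 mm. Axes as the jig's.
- plane: Loose pale blue tin floatplane, 110 to 180 g, its central float standing in the channel, nose to the stop and 30 to 60 mm short of it. Origin under the float; x to the nose, z up. Mm: float x -60..55, 28 wide, 22 high; fuselage x -52..66, z 27..53; rudder top z 62; wing y -60..60, x -2..38, flat top z 57. Home (float at the stop) it is at jig x 0, y 0 (2 mm play), z 12. Slides under 3 N.
- stern (a point): Middle of the flat rear end of the plane's float (28 wide, 22 mm high), 60 mm behind the plane's origin and 11 mm up; the rearmost part of the plane. The channel rails reach 8 mm up its 22 mm height, so fingertips can push it above them. Axes as the plane's.
- clamp (a joint): Angle (rad) of the toggle clamp, a crank on an axle along the jig's x. 0 = open: handle leans 0.6 from upright to jig +y (away from the plane), hold-down arm raised. Grows as the handle swings to -y and the arm comes down; 0.6 = handle upright, dead centre. A spring (0.26 N m at the ends) drives it away from 0.6 both ways. About 1.2 = closed on the wing of a homed plane; empty it stops at 1.32.
- clamp_pivot (a point): Centre of the clamp's axle, fixed on the jig at x = 18, y = 95, z = 90 mm of the jig; axes as the jig's.
- handle_tip (a point): Centre of the black ball (22 mm diameter) at the end of the clamp's straight handle (steel rod, 12 mm diameter), 100 mm from the axle; moves with the clamp. Open it is at jig x 18, y 151, z 173 mm; upright at y 95, z 190. To flip it, the handle is pushed to jig -y, some 5 N at 60 mm from the axle.
- clamp_pad: Rubber pad, disc of 18 mm diameter, 6 mm thick, under the end of the clamp's arm, 95 mm from the axle; origin at the centre of its pressing face. Closed it lies on the middle of the wing at jig x = 18, y = 0, z = 69 mm; open it is raised to jig y about 41, z about 171 mm.
- duck: Bystander: loose ivory-yellow celluloid duck, 60 mm wide, 67 mm high, on the bench to the right (-y) of the jig; origin at the centre of its underside.
- vise: Bystander: loose brass hand vise with a wooden handle lying on the bench beyond the jig, 105 mm long, 32 mm wide, 26 mm high; origin at its underside.
- rule_block: Bystander: loose dark steel block 70 x 30 x 22 mm on the bench to the left (+y) of the jig, carrying a steel rule on edge, 150 mm long, top at 46 mm; origin at the centre of its underside.
Not all that is in view belongs to the job. There is more than one size of the plane; the one meant has the size given above.

How it is judged:
On the way, in this order (a step that is already met when the one before it is completed fails the run):
1. the plane's float is against the stop while the clamp is still open (x of plane in the frame of jig above -0.004 m and value of joint clamp below 0.3 rad), for 0.2 s.
2. the clamp has snapped over and its pad presses on the plane (value of joint clamp above 1.1 rad and contact force between clamp_pad and plane above 1 N), for 0.2 s.
At the end, for the whole second after the job is handed in: The plane stands level in the channel with its float within 4 mm of the stop, and the clamp is snapped over (joint 1.1 to 1.28 rad) with its pad pressing on the wing with more than 1 N; everything at rest (all of step 2 and x of plane in the frame of jig between -0.004 and 0.004 m and y of plane in the frame of jig between -0.005 and 0.005 m and angle between plane's own z axis and vertical below 0.06 rad and linear speed of plane below 0.01 m/s and value of joint clamp below 1.28 rad); the robot touches nothing.
It fails at once if the plane is lifted or tipped (z of plane in the frame of jig above 0.019 m or angle between plane's own z axis and vertical above 0.25 rad).
It fails at once if the duck, the vise or the rule block is moved more than 10 mm (distance of any of duck, vise, rule_block from where it was at the start of the episode above 0.01 m).
It also fails if it takes over 40 s, if anything falls off the work surface, if the arm or the gripper's body presses on something with over 40 N, if the wrist force passes 120 N, or if a joint passes its speed limit or range.

## Robot

A 6-joint arm with a two-finger parallel gripper is mounted at the origin on the work surface. World frame = base frame: x ahead of the robot, y to its left, z up, the work surface at z = 0. Lengths are in m, angles in rad, forces in N, time in s.
With the tool pointing down it reaches from about 0.325 to 0.85 m from the base axis. Payload 4.4 kg.
Tool frame: the origin (TCP) lies midway between the tips of the shut fingers; the grasp point (between the pads) lies 19 mm behind it; z points along the fingers, y is the line along which they close (so a half turn about z gives the same grasp; the last joint's range is limited). The gripper opens to 94 mm and grips with 3 to 60 N. Pads are 16 mm wide; open, the fingers measure 119 mm over their backs; the gripper's body (75 mm by 177 mm) begins 78 mm behind the grasp point.
Start: joints at [0.993, 0.207, 1.542, -0, 1.393, -0.15], TCP at [0.239, 0.523, 0.205] pointing down, gripper open.
Joint ranges: [-2.73, 2.73], [-0.86, 2.22], [0.23, 2.46], [-1.11, 4.25], [0.08, 2.63], [-2.82, 2.82]. Speed limits (rad/s): [2.79, 2.79, 3.14, 3.14, 3.14, 3.14].

## Interface

Orientations are given as [roll, pitch, yaw] about the fixed x, y, z axes, in that order (R = Rz(yaw) Ry(pitch) Rx(roll)).
In Python, from station import manip, cams, order gives the robot as it stands.
- The arm moves only by the shell command python3 -m crank 'ROWS' [FORCE]. ROWS is JSON, a list of rows, each a list of 7 numbers: the turn, a rotation vector about the tool's x, y, z in degrees, then the shift along the tool's x, y, z in cm, then the closure in counts, from 0 (fully open) to 255 (shut). A call has 1 to 20 rows; each row is the pose to reach, as a shift and turn from the pose commanded when the call began, along the tool's axes at that moment; what a row does not reach only later rows make up. A row lasts 1/8 s, in which the tool goes at most 62.5 mm and 10.7 degrees, less where a joint would pass 70% of its speed; a pose out of reach is approached as far as the arm can. A call with a gripper value outside its range is refused whole. The fingers move at their own pace and stop on an object; FORCE is the grip in N (left out, the last holds). Time passes only in rows, so rows that repeat a pose let the fingers close. It gives the time, the measured TCP pose, the force, the opening and the grip force at its end, in the units of the state.
- manip.get_state(): the state, without advancing time (a new reading comes with each control period).
- cams.grab_frame(name): name is "scene" or "top" or "wrist"; returns a dict with "img" (400x640x3 uint8, blue, green, red), "depth" (400x640 float32, m along the optical axis (not along the pixel's ray), 0 where there is no reading), "fx", "fy", "cx", "cy" (pixels), "k1" (the pictures are not rectified: a ray, as slopes to the right and down, at radius r is drawn at 1 + k1 r^2 times it, then the intrinsics apply), "cam_to_world" (4x4, takes a point from camera to world coordinates). Camera axes: x right, y down, z forward; pixel columns grow to the right and rows downward; lengths in m; the calibration is good to about 2 mm. A picture is of the moment at which its call begins.
- order.close_job(): hands the job in; it is judged then, once.
The state is a dict: "time": time; "joints": joint angles; "joint_velocities": joint speeds; "joint_torque": joint torques, N m; "ee_pos": TCP position; "eef_rot": TCP orientation; "force": force on the tool from outside, world axes, zero at the start; "ft_torque": the same for the moment, N m; "finger_gap": finger opening in m; "gripper_force": force on a finger pad.
Only numpy, scipy, OpenCV 4.12 (cv2) and the standard library are available. Lean on these libraries where they do the work, as an engineer would, in place of code of your own. Each camera call takes 0.05 s, during which the arm holds its last target. There are 200 camera calls.

## Working session

There is one attempt and no reset: what is moved stays moved. The work goes in short steps, Python scripts to look and compute and a shell command to move; the robot and the scene stay as the last step left them, time stands still between calls to the robot, and variables do not carry over. Pictures are saved under pics/ and viewed, at most 10 in all, crops included, and the job is handed in when it is done.

```bash
ls; mkdir -p pics
cat > h.py <<'E'
import numpy as np, cv2
from station import manip, cams, order
def grab(n):
    f=cams.grab_frame(n); f['T']=np.array(f['cam_to_world']); return f
def undist(f,uv):
    uv=np.asarray(uv,float).reshape(-1,1,2)
    K=np.array([[f['fx'],0,f['cx']],[0,f['fy'],f['cy']],[0,0,1]])
    return cv2.undistortPoints(uv,K,np.array([f['k1'],0,0,0.]))[:,0]
def rays(f,uv):
    s=undist(f,uv); d=np.c_[s,np.ones(len(s))]@f['T'][:3,:3].T
    return f['T'][:3,3],d
def onplane(f,uv,z):
    o,d=rays(f,uv); return o+d*((z-o[2])/d[:,2])[:,None]
def cloud(f):
    v,u=np.nonzero(f['depth']>0); s=undist(f,np.c_[u,v]); d=f['depth'][v,u]
    P=np.c_[s*d[:,None],d]@f['T'][:3,:3].T+f['T'][:3,3]
    return u,v,P
E
python3 - <<'E'
from h import *
for n in ['scene','top']:
    f=grab(n); cv2.imwrite(f'pics/{n}0.png',f['img']); np.savez(f'{n}0.npz',**f)
    print(n,f['T'].round(3).tolist(),f['fx'],f['k1'])
print(manip.get_state())
E
```

```text
pics
scene [[-0.494, 0.476, -0.727, 1.324], [0.869, 0.256, -0.423, 0.368], [-0.015, -0.841, -0.541, 0.697], [0.0, 0.0, 0.0, 1.0]] 423.9094790967888 -0.05035937220283781
top [[-0.016, -0.983, 0.181, 0.439], [-1.0, 0.016, -0.001, -0.078], [-0.002, -0.181, -0.984, 0.918], [0.0, 0.0, 0.0, 1.0]] 368.16542841496897 -0.06280963791978961
{'time': 0.1, 'joints': array([ 9.92484568e-01,  2.07358792e-01,  1.54281280e+00,  1.42266559e-05,
        1.39349715e+00, -1.50474598e-01]), 'joint_velocities': array([ 0.00036779, -0.00081333, -0.00362201,  0.00086754, -0.0001654 ,
        0.00161305]), 'joint_torque': array([-2.59240369e-04, -3.71866894e+01, -2.82294631e+01,  6.99727004e-02,
        3.11010692e-02, -5.45745149e-05]), 'ee_pos': array([0.23815666, 0.52255442, 0.20439249]), 'eef_rot': array([-3.13954213e+00, -3.25060354e-04,  2.71375264e+00]), 'force': array([ 0.021953  , -0.25023307, -0.64961342]), 'ft_torque': array([-0.06210288, -0.00274821, -0.05129175]), 'gripper_force': 0.0, 'finger_gap': 0.09405585259190814}
```

View pics/top0.png

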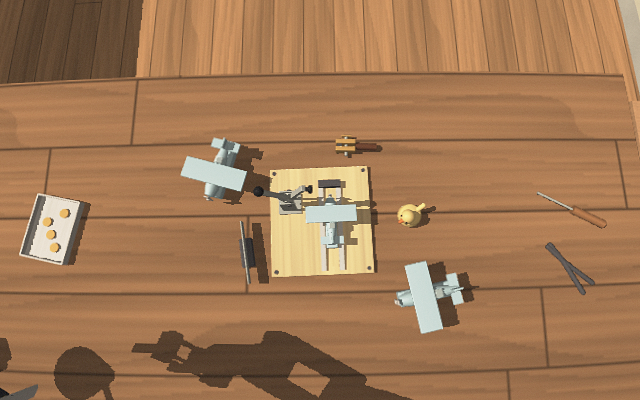

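View pics/scene0.png

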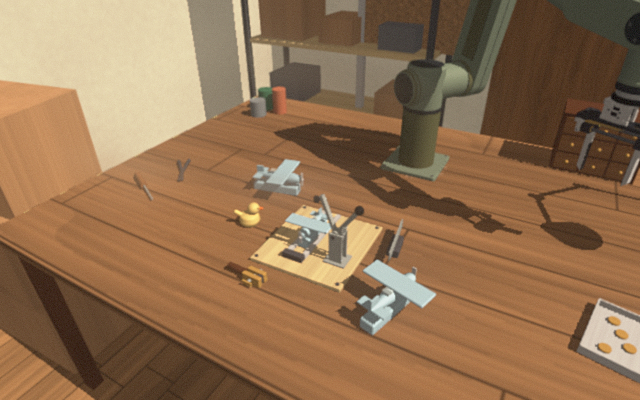

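The top view shows the jig board at about (271..375, 166..278), the plane at (331,215) in the channel, the stop at (330,184), and the handle ball at (258,191). The duck is at (412,215), the vise at (350,146) and the rule block at (247,252). Two larger planes are decoys.

Run:
```python
from h import *
f=dict(np.load('top0.npz')); img=f['img']
hsv=cv2.cvtColor(img,cv2.COLOR_BGR2HSV)
print('hsv board',hsv[260,290],hsv[265,360],'wing',hsv[214,320],hsv[214,345],'bench',hsv[300,300],'ball',hsv[191,258])
u,v,P=cloud(f)
# board: bright pale wood
V=hsv[...,2].astype(int); S=hsv[...,1].astype(int);H=hsv[...,0].astype(int)
m=((V>200)&(H>12)&(H<28)&(S>50)&(S<140)).astype(np.uint8)
m[:150]=0;m[290:]=0;m[:,:255]=0;m[:,385:]=0
n,l,st,c=cv2.connectedComponentsWithStats(m)
m=np.isin(l,[i for i in range(1,n) if st[i,4]>60])
pts=np.argwhere(m)[:,::-1]
W=onplane(f,pts,0.012)[:,:2].astype(np.float32)
r=cv2.minAreaRect(W); print('board rect',r); print(cv2.boxPoints(r))
b=cv2.boxPoints(r)
# depth check of board height
sel=np.array([m[y,x] for x,y in zip(u,v)]); print('board z',np.percentile(P[sel,2],[5,50,95]))
# wing: pale-blue & depth z
yaw=None
wm=(H[v,u]>80)&(H[v,u]<115)&(u>295)&(u<365)&(v>195)&(v<230)&(P[:,2]>.06)&(P[:,2]<.075)
r2=cv2.minAreaRect(P[wm][:,:2].astype(np.float32)); print('wing',r2,np.median(P[wm,2]),wm.sum())
bm=(V[v,u]<60)&(abs(u-258)<8)&(abs(v-191)<8)&(P[:,2]>.13)
print('ball',bm.sum(),P[bm].mean(0),P[bm].max(0))
for n in ['top','scene']:
    g=dict(np.load(n+'0.npz')); i=g['img'] 
    x0,y0=(258,191) if n=='top' else (360,211)
    w=cv2.cvtColor(i,cv2.COLOR_BGR2GRAY)[y0-9:y0+10,x0-9:x0+10]<50
    q=np.argwhere(w).mean(0)[::-1]+[x0-9,y0-9]; o,d=rays(g,[q]); print(n,q,w.sum(),o,d)
    if n=='top': A=(o,d[0])
    else:
        o2,d2=o,d[0]; o1,d1=A
        t=np.linalg.lstsq(np.c_[d1,-d2],o2-o1,rcond=None)[0]; print('tri',o1+t[0]*d1,o2+t[1]*d2)
big=cv2.resize(img[150:290,240:390],None,fx=5,fy=4.2,interpolation=cv2.INTER_CUBIC); 
cv2.imwrite('pics/crop.png',cv2.resize(img[150:290,240:390],(640,597),interpolation=cv2.INTER_CUBIC))
```

```text
hsv board [ 22  96 236] [ 22  96 236] wing [ 81  19 216] [ 81  16 219] bench [ 14 132 160] ball [135  10  51]
board rect ((0.5629105567932129, -0.07254134118556976), (0.2685658633708954, 0.24896444380283356), 1.5873746871948242)
[[ 0.42523086  0.04817329]
 [ 0.43212748 -0.20069562]
 [ 0.70059025 -0.19325598]
 [ 0.69369364  0.05561294]]
board z [0.00885594 0.01152807 0.01422776]
wing ((0.5791115164756775, -0.09611575305461884), (0.05608212575316429, 0.11414897441864014), 1.9341247081756592) 0.06844996031536765 242
ball 85 [0.60130791 0.05298825 0.17925329] [0.61245428 0.06446198 0.18458735]
top [258.34567901 191.03703704] 81 [ 0.43943881 -0.07809863  0.9183169 ] [[ 0.21417513  0.1729203  -0.97748502]]
scene [358.33333333 212.        ] 3 [1.32408772 0.36801347 0.69748675] [[-0.76403811 -0.3339667  -0.56065587]]
tri [0.6035678  0.05441551 0.16924007] [0.60410977 0.0533058  0.16916251]
```

View pics/crop.png

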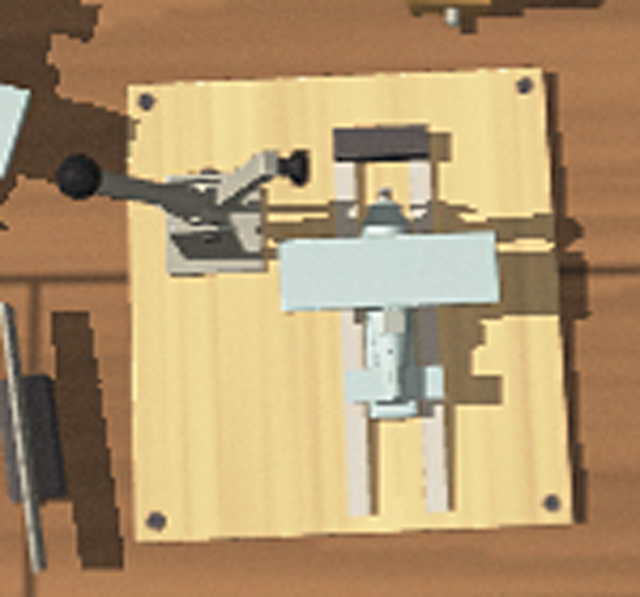

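The crop confirms the layout: wing centre at about crop (388,272), stern at about (390,410), stop at (380,143), ball at (80,176). The jig yaw is about 0.028 rad, and the ball triangulates to within 4 mm of where the jig frame puts it. Next I work out the moves.

```bash
cat >> h.py <<'E'
from scipy.spatial.transform import Rotation as Ro
YAW=0.0277; C=np.array([0.5629,-0.0725])
c,s=np.cos(YAW),np.sin(YAW); RJ=np.array([[c,-s,0],[s,c,0],[0,0,1]])
OJ=np.r_[C-RJ[:2,:2]@[-.025,.025],0]
def w(p): return OJ+RJ@(np.array(p)/1000)
def j(p): return (np.array(p)-OJ)@RJ*1000
def rel(p,yaw=np.pi+YAW):
    st=manip.get_state(); R=Ro.from_euler('xyz',st['eef_rot']); T=Ro.from_euler('xyz',[np.pi,0,yaw])
    return (R.inv()*T).as_rotvec(degrees=True).round(1), (R.inv().apply(w(p)-st['ee_pos'])*100).round(2)
E
python3 - <<'E'
from h import *
print('O',OJ)
f=dict(np.load('top0.npz'))
k=lambda x,y:[240+x*150/640,150+y*140/597]
for n,p,z in [('wingc',k(388,272),.069),('stop top near edge',k(380,160),.03),('wing L',k(280,278),.069),('wing R',k(498,268),.069)]: print(n,j(onplane(f,[p],z)[0]).round(1))
for p in ([-135,0,160],[-135,0,27]): print(p,w(p),rel(p))
E
```

```text
O [ 0.58858282 -0.096798    0.        ]
wingc [-20.2  -1.   69. ]
stop top near edge [51.5 -0.6 30. ]
wing L [-20.9  58.1  69. ]
wing R [-20.6 -61.2  69. ]
[-135, 0, 160] [ 0.45363461 -0.10053702  0.16      ] (array([ -0.1,  -0. , -26.1]), array([-45.46, -47.74,   4.52]))
[-135, 0, 27] [ 0.45363461 -0.10053702  0.027     ] (array([ -0.1,  -0. , -26.1]), array([-45.46, -47.72,  17.82]))
```

```bash
python3 -m crank '[[0,0,-26.1,-45.5,-47.7,0,255],[0,0,-26.1,-45.5,-47.7,0,255],[0,0,-26.1,-45.5,-47.7,0,255],[0,0,-26.1,-45.5,-47.7,0,255],[0,0,-26.1,-45.5,-47.7,0,255],[0,0,-26.1,-45.5,-47.7,0,255],[0,0,-26.1,-45.5,-47.7,0,255],[0,0,-26.1,-45.5,-47.7,0,255],[0,0,-26.1,-45.5,-47.7,0,255],[0,0,-26.1,-45.5,-47.7,0,255],[0,0,-26.1,-45.5,-47.7,0,255],[0,0,-26.1,-45.5,-47.7,0,255],[0,0,-26.1,-45.5,-47.7,0,255],[0,0,-26.1,-45.5,-47.7,0,255]]' 20
python3 - <<'E'
from h import *
print(j(manip.get_state()['ee_pos']),rel([-135,0,26]),manip.get_state()['finger_gap'])
f=grab('wrist'); cv2.imwrite('pics/w1.png',f['img']); np.savez('w1.npz',**f)
E
```

```text
time: 1.85
ee_pos: [0.4542, -0.0983, 0.2052]
eef_rot: [3.141, -0.001, -3.112]
force: [-1.6, -0.5, 0.6]
finger_gap: 0.0004
gripper_force: 0.0
[-134.40158083    2.20744309  205.20604452] (array([ 0. , -0. ,  0.1]), array([ 0.05, -0.23, 17.92])) 0.00036463033384926573
```

View pics/w1.png

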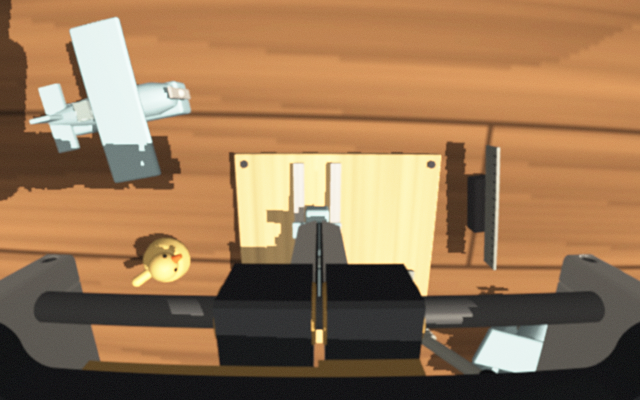

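The wrist view shows the rails' near ends at (298,163) and (334,163), with the shut fingertips in line with the channel. The duck and the rule block are clear of the hand.

```bash
python3 - <<'E'
from h import *
f=dict(np.load('w1.npz'))
for p,z in [((293,163),.02),((341,163),.02),((235,154),.012),((441,155),.012)]: print(j(onplane(f,[p],z)[0]).round(1))
E
python3 -m crank '[[0,0,0,0,-0.2,6,255],[0,0,0,0,-0.2,12,255],[0,0,0,0,-0.2,16,255],[0,0,0,0,-0.2,17.9,255],[0,0,0,0,-0.2,17.9,255],[0,0,0,0,-0.2,17.9,255]]'
```

```text
[-149.6  -28.5   20. ]
[-149.8   28.    20. ]
[-159.2  -98.5   12. ]
[-158.8  149.1   12. ]
time: 2.65
ee_pos: [0.4557, -0.1014, 0.0275]
eef_rot: [-3.141, 0.002, -3.113]
force: [0.6, -0.5, 0.7]
finger_gap: 0.0005
gripper_force: 0.0
```

```bash
python3 -m crank '[[0,0,0,-1,0,0.2,255],[0,0,0,-1.6,0,0.2,255],[0,0,0,-2.2,0,0.2,255],[0,0,0,-2.8,0,0.2,255],[0,0,0,-3.4,0,0.2,255],[0,0,0,-4,0,0.2,255],[0,0,0,-4.5,0,0.2,255],[0,0,0,-5,0,0.2,255],[0,0,0,-5.4,0,0.2,255],[0,0,0,-5.8,0,0.2,255],[0,0,0,-5.8,0,0.2,255],[0,0,0,-5.8,0,0.2,255]]'
python3 - <<'E'
from h import *
print(j(manip.get_state()['ee_pos']))
f=grab('top'); np.savez('top1.npz',**f)
g=grab('scene');cv2.imwrite('pics/s1.png',np.hstack([cv2.resize(g['img'][180:300,230:400],(425,300)),cv2.resize(f['img'][150:290,240:390],(321,300))]))
E
```

```text
time: 4.15
ee_pos: [0.513, -0.1001, 0.0246]
eef_rot: [-3.141, 0.001, -3.114]
force: [0.3, -0.2, 0.2]
finger_gap: 0.0006
gripper_force: 0.0
[-75.64689811  -1.16098302  24.6154522 ]
```

View pics/s1.png

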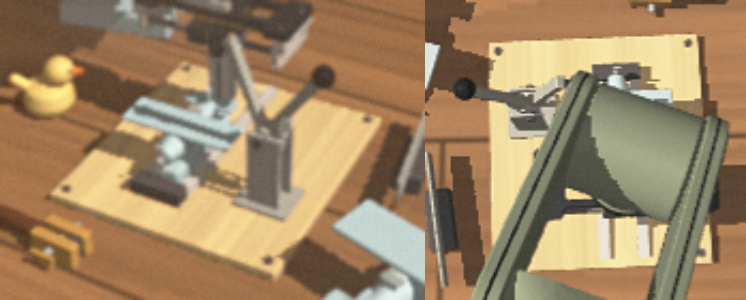

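The finger has pushed the plane most of the way, and its nose at about (175,150) is almost at the stop at (160,185). I continue slowly until there is contact force.

```bash
python3 -m crank '[[0,0,0,-0.2,0,0,255],[0,0,0,-0.4,0,0,255],[0,0,0,-0.6,0,0,255],[0,0,0,-0.8,0,0,255],[0,0,0,-0.8,0,0,255]]'; python3 -c "
from h import *
print(j(manip.get_state()['ee_pos']))"
```

```text
time: 4.88
ee_pos: [0.5198, -0.0997, 0.0243]
eef_rot: [3.141, -0.002, -3.114]
force: [-4.8, -0.2, 4.1]
finger_gap: 0.0007
gripper_force: 2.3
[-68.81240964  -1.02189182  24.29049948]
```

```bash
python3 -m crank '[[0,0,0,-0.1,0,0,255],[0,0,0,-0.2,0,0,255],[0,0,0,-0.2,0,0,255],[0,0,0,-0.2,0,0,255]]'; python3 -c "
from h import *
print(j(manip.get_state()['ee_pos']))"
```

```text
time: 5.38
ee_pos: [0.5198, -0.0996, 0.0241]
eef_rot: [3.141, -0.006, -3.113]
force: [-8.8, -1.3, 6.6]
finger_gap: 0.0007
gripper_force: 4.5
[-68.78883344  -0.94127467  24.07513531]
```

The finger is stalled and the force is rising, so the float is against the stop. I back off, rise and look.

```bash
python3 -m crank '[[0,0,0,0.5,0,0,255],[0,0,0,2,0,0,255],[0,0,0,6,0,0,255],[0,0,0,6,0,-6,255],[0,0,0,6,0,-12,255],[0,0,0,6,0,-18,255],[0,0,0,6,0,-22,255],[0,0,0,6,6,-22,255],[0,0,0,6,12,-22,255],[0,0,0,6,18,-22,255],[0,0,0,6,19,-22,255],[0,0,0,6,19,-22,255],[0,0,0,6,19,-22,255]]'
python3 - <<'E'
from h import *
print(j(manip.get_state()['ee_pos']),rel([18,190,245]),rel([18,190,145]))
f=grab('top');cv2.imwrite('pics/t2.png',cv2.resize(f['img'][150:290,240:390],(640,597),interpolation=cv2.INTER_CUBIC)); np.savez('top2.npz',**f)
E
```

```text
time: 7.0
ee_pos: [0.4576, 0.0873, 0.2443]
eef_rot: [-3.141, 0.0, -3.115]
force: [-0.5, 0.3, -0.8]
finger_gap: 0.0005
gripper_force: 0.0
[-125.87947766  187.67325511  244.31911117] (array([-0. ,  0. , -0.1]), array([-14.39,   0.26,  -0.07])) (array([-0. ,  0. , -0.1]), array([-14.39,   0.26,   9.93]))
```

View pics/t2.png

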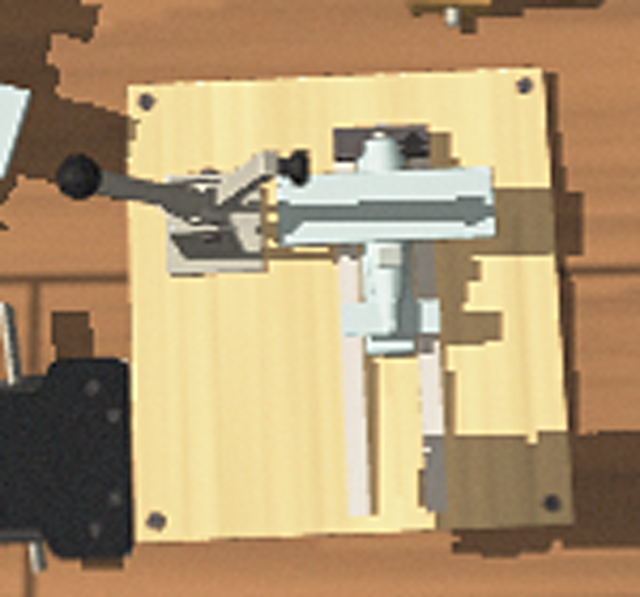

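The wing centre has moved from crop row 272 to about 205 (roughly 37 mm), the nose is at the stop and the clamp is still open. Now the handle.

```bash
python3 -m crank '[[0,0,0,-5,0.2,0,255],[0,0,0,-10,0.2,0,255],[0,0,0,-14.4,0.2,0,255],[0,0,0,-14.4,0.2,0,255],[0,0,0,-14.4,0.2,5,255],[0,0,0,-14.4,0.2,10,255],[0,0,0,-14.4,0.2,10,255],[0,0,0,-14.4,0.2,10,255]]'
python3 - <<'E'
from h import *
print(j(manip.get_state()['ee_pos']))
f=grab('scene');cv2.imwrite('pics/s3.png',cv2.resize(f['img'][130:300,220:440],(776,600)))
E
```

```text
time: 8.05
ee_pos: [0.6022, 0.0939, 0.1466]
eef_rot: [-3.142, 0.003, -3.115]
force: [0.0, 0.6, 0.4]
finger_gap: 0.0002
gripper_force: 0.0
[ 18.86754413 190.28219539 146.5694192 ]
```

View pics/s3.png

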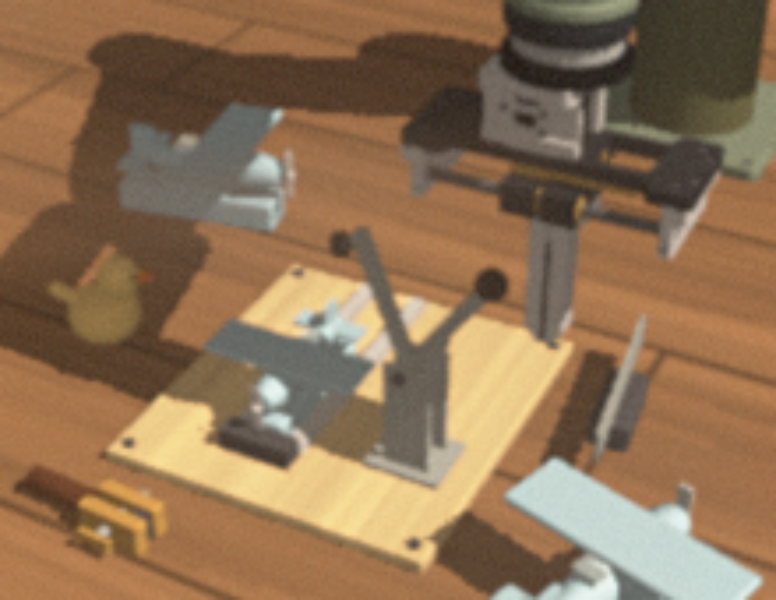

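The shut finger's tip, at crop (548,340), is on the +y side of the ball at (490,285) with the gripper body well above it. I push the handle to -y.

```bash
python3 -m crank '[[0,0,0,0.1,-1,0,255],[0,0,0,0.1,-1.6,0,255],[0,0,0,0.1,-2.2,0,255],[0,0,0,0.1,-2.8,0,255],[0,0,0,0.1,-3.4,0,255],[0,0,0,0.1,-4,0,255],[0,0,0,0.1,-4.6,0,255],[0,0,0,0.1,-5.2,0,255],[0,0,0,0.1,-5.8,0,255],[0,0,0,0.1,-6.4,0,255],[0,0,0,0.1,-7,0,255],[0,0,0,0.1,-7.6,0,255],[0,0,0,0.1,-8.2,0,255],[0,0,0,0.1,-8.8,0,255],[0,0,0,0.1,-9.2,0,255],[0,0,0,0.1,-9.2,0,255],[0,0,0,0.1,-9.2,0,255]]'
python3 - <<'E'
from h import *
print(j(manip.get_state()['ee_pos']))
f=grab('scene');cv2.imwrite('pics/s4.png',cv2.resize(f['img'][130:300,220:440],(776,600)))
E
```

```text
time: 10.22
ee_pos: [0.6029, 0.0027, 0.1445]
eef_rot: [3.141, 0.0, -3.114]
force: [-0.9, 0.6, -0.5]
finger_gap: 0.0003
gripper_force: 0.0
[ 17.04326189  99.04957949 144.47139872]
```

View pics/s4.png

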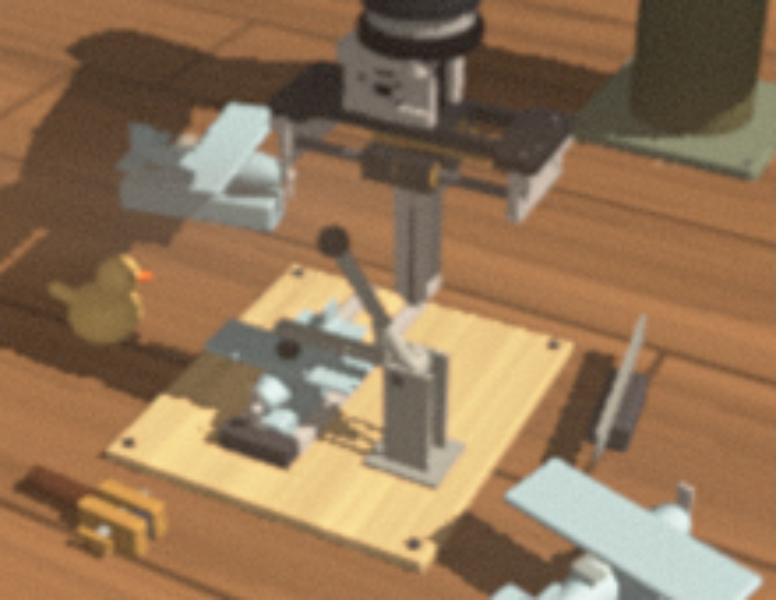

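The clamp has snapped over: the ball is at (333,240) and the pad at (288,348) is on the wing. I draw the hand away and check the ball position from the top view.

```bash
python3 -m crank '[[0,0,0,0,3,0,255],[0,0,0,0,9,0,255],[0,0,0,0,9,-6,255],[0,0,0,0,9,-11,255],[0,0,0,6,12,-11,255],[0,0,0,12,14,-11,255],[0,0,0,16,16,-11,255],[0,0,0,16,16,-11,255],[0,0,0,16,16,-11,255],[0,0,0,16,16,-11,255]]'
python3 - <<'E'
from h import *
f=grab('top'); cv2.imwrite('pics/t5.png',cv2.resize(f['img'][150:290,240:390],(640,597),interpolation=cv2.INTER_CUBIC))
u,v,P=cloud(f); Q=(P-OJ)@RJ*1000
g=cv2.cvtColor(f['img'],cv2.COLOR_BGR2GRAY)[v,u]
m=(g<60)&(Q[:,2]>150)&(abs(Q[:,0]-18)<40)&(Q[:,1]<100); print('ball',m.sum(),Q[m].mean(0))
b=Q[m].mean(0); print('angle',.6+np.arctan2(95-b[1],b[2]-6-90))
print(manip.get_state()['force'],manip.get_state()['time'])
E
```

```text
time: 11.52
ee_pos: [0.4397, 0.1577, 0.2546]
eef_rot: [-3.141, 0.001, -3.115]
force: [-0.5, 0.2, 0.3]
finger_gap: 0.0009
gripper_force: 0.0
ball 65 [ 16.56306019  38.20465973 180.19143003]
angle 1.1934731999419999
[ 0.83836483 -0.82694147 -0.04406395] 11.575
```

View pics/t5.png

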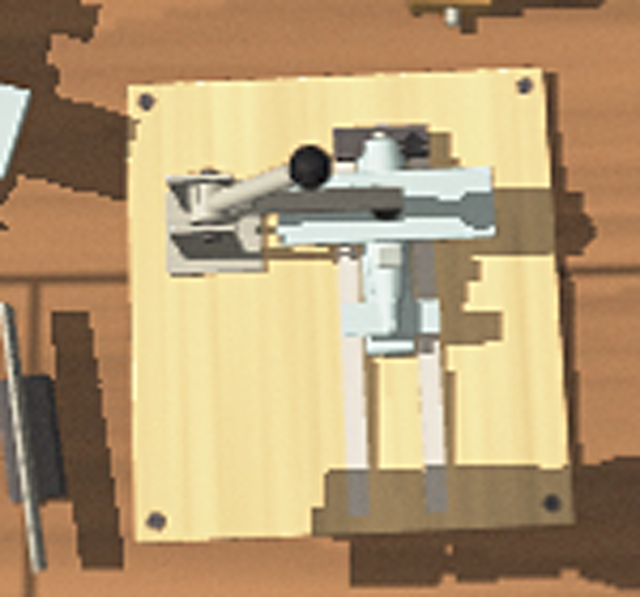

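The top view shows the clamp closed at about 1.19 rad with the pad on the wing at crop (386,210), the nose at the stop and the hand clear. I hand it in.

```bash
python3 -c "
from station import order
print(order.close_job())"
```

```text
the job is handed in; nothing more can be done
None
```

The floatplane is pushed home against the stop, the clamp has snapped over to about 1.19 rad with its pad on the wing, and the job is handed in with the hand clear; no verdict came back, the pad force could not be measured, and the duck, vise and rule block were not touched.

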